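# Dock the large board carrier behind the gravity catch

### The arm

A 6-joint arm with a two-finger parallel gripper is mounted at the origin on the work surface. World frame = base frame: x ahead of the robot, y to its left, z up, the work surface at z = 0. Lengths are in m, angles in rad, forces in N, time in s.
With the tool pointing down it reaches from about 0.35 to 0.85 m from the base axis. Payload 8.1 kg.
Tool frame: the origin (TCP) lies midway between the tips of the shut fingers; the grasp point (between the pads) lies 19 mm behind it; x points along the fingers, z is the direction in which the jaws open and shut, and the axes are right-handed (so a half turn about x gives the same grasp; the last joint's range is limited). The gripper opens to 93 mm and grips with 3 to 60 N. Pads are 15 mm wide; open, the fingers measure 128 mm over their backs; the gripper's body (75 mm by 188 mm) begins 65 mm behind the grasp point.
Start: joints at [-1.425, 0.13, 1.488, -0, 1.523, -0.085], TCP at [0.137, -0.584, 0.189] pointing down, gripper open.
Joint ranges: [-2.96, 2.96], [-0.89, 2.26], [0.02, 2.5], [-1.34, 4.48], [0, 2.73], [-2.66, 2.66]. Speed limits (rad/s): [2.39, 2.39, 2.79, 3.14, 3.14, 3.14].

### API

Orientations are given as a unit quaternion [x, y, z, w].
In Python, from bench import arm gives the robot as it stands.
- The arm moves only by the shell command python3 -m crank 'ROWS'. ROWS is a JSON object of lists of equal length, an entry for each row: "hand": the opening, from -1 (shut) to 1 (fully open); "linear": the shift along the tool's x, y, z in units of 40 mm (1.0 is 40 mm), a list of three; "turn": the turn, a rotation vector about the tool's x, y, z in units of 6 degrees (1.0 is 6 degrees), a list of three. In form: {"hand": [hand, ...], "linear": [[dx, dy, dz], ...], "turn": [[wx, wy, wz], ...]}. A call has 1 to 12 rows; each row is the pose to reach, as a shift and turn from the pose commanded when the call began, along the tool's axes at that moment; what a row does not reach only later rows make up. A row lasts 1/12 s, in which the tool goes at most 41.7 mm and 7.16 degrees, less where a joint would pass 70% of its speed; a pose out of reach is approached as far as the arm can. A call with a gripper value outside its range is refused whole. The fingers move at their own pace and stop on an object; the grip force is fixed at half the most. Time passes only in rows, so rows that repeat a pose let the fingers close. It gives the time, the measured TCP pose, the force and the opening at its end, in the units of the state.
- arm.observe(): the state, without advancing time (a new reading comes with each control period).
- arm.get_image(name): name is "scene" or "top"; returns the picture (480x640x3 uint8, red, green, blue); there is no depth.
- arm.camera_info(name): a dict with "vertical_fov" (degrees; the focal length in pixels is half the picture's height over the tangent of half this angle, whatever the lens; pixels are square), "cx", "cy" (the principal point, pixels), "k1" (the pictures are not rectified: a ray, as slopes to the right and down, at radius r is drawn at 1 + k1 r^2 times it, then the intrinsics apply), "world_from_camera" (4x4, takes a point from camera to world coordinates). Camera axes: x right, y down, z forward; pixel columns grow to the right and rows downward; lengths in m; the calibration is good to about 2 mm. A picture is of the moment at which its call begins. camera_info takes no time and is no camera call.
- arm.hand_in(): hands the job in, once; it reports no verdict.
The state is a dict: "time_s": time; "qpos": joint angles; "dq": joint speeds; "tau": joint torques, N m; "position": TCP position; "tcp_rot": TCP orientation; "wrist_force": force on the tool from outside, world axes, zero at the start; "moment": the same for the moment, N m; "width": opening from 0.0 (shut) to 1.0 (fully open).
Only numpy, scipy, OpenCV 4.12 (cv2) and the standard library are available. Lean on these libraries where they do the work, as an engineer would, in place of code of your own. Each camera call takes 0.05 s, during which the arm holds its last target.

### The job

Pick up the larger of the two circuit-board carriers by its grip plate, lay it on the open end of the aluminium docking lane and slide it in along the lane, so that its own front edge lifts the hinged catch and the catch drops shut behind it. Leave it lying there released; do not touch the catch with the gripper and leave the small carrier where it is.

Things in the scene. Friction and masses are not known exactly. Their poses are not given: they have to be found in the camera images.
- carrier: Larger board carrier: loose black tray 100 (x) x 86 (y) x 16 mm high, green board inside, about 0.22 kg. An aluminium grip plate stands across its middle: 12 mm thick in x, 30 wide in y, top 62 mm above the underside; pinch it across the 12 mm (fingers close along x), fingertips over 16 mm up. Origin: centre of the underside, z up. Either way round is the same.
- small_carrier: Smaller board carrier, not wanted: a similar black tray 70 x 58 x 16 mm with a grip plate 24 mm wide. Origin: centre of the underside. Leave it within 30 mm of its place.
- lane: Fixed aluminium lane. Origin at bench level on its centre line; +x = way in. Deck 8 mm high, x -160 to 167 mm: open up to -52 (lay the carrier centred at x -100, y 0, its x along the lane's); rails 104 mm apart from -15; end stop at 155. Lips over the rails from 57 on, 32 mm up, leave 64 mm open. Carrier centre: the catch drops behind it past x 86; it meets the stop at 105.
- catch (a joint): Angle (rad) of the steel gravity catch: 0 hanging, grows as its nose rises. Pin at lane x -25 mm, 50 mm up; the arm (lane y 30 to 56, bracket to y 77; all below 65 mm) slopes down and forward to a nose with its front at x 25, 4 mm above the deck. The carrier's front edge meets it at carrier x about -45, lifts it to 0.28 rad (under 2 N); its 60 g drop it behind the rear edge.

How it is judged:
On the way:
1. the carrier, lying on the lane's deck on its way in, holds the catch lifted (value of joint catch above 0.15 rad and x of carrier in the frame of lane between -0.06 and 0.09 m and y of carrier in the frame of lane between -0.025 and 0.025 m and z of carrier in the frame of lane below 0.018 m), for 0.2 s.
At the end, for the whole second after the job is handed in: The large carrier lies flat and still on the lane's deck between the catch's nose and the end stop (its centre 70 to 112 mm along the lane from the lane's origin, within 20 mm of the centre line, turned less than 0.3 rad from the lane), with the catch hanging down behind it (under 0.06 rad) (value of joint catch below 0.06 rad and x of carrier in the frame of lane between 0.07 and 0.112 m and y of carrier in the frame of lane between -0.02 and 0.02 m and z of carrier in the frame of lane below 0.014 m and angle between carrier's own z axis and vertical below 0.12 rad and angle between the x axis of carrier and the x axis of lane, either way round below 0.3 rad and linear speed of carrier below 0.02 m/s); the robot touches nothing.
It fails at once if the gripper or arm pushes on the catch (over 1.5 N) (contact force between any of the fingers, the arm and catch above 1.5 N).
It fails at once if the small carrier is moved more than 30 mm (distance of small_carrier from where it was at the start of the episode above 0.03 m).
It also fails if it takes over 40 s, if anything falls off the work surface, if the arm or the gripper's body presses on something with over 40 N, if the wrist force passes 120 N, or if a joint passes its speed limit or range.

## Working session

There is one attempt and no reset: what is moved stays moved. The work goes in short steps, Python scripts to look and compute and a shell command to move; the robot and the scene stay as the last step left them, time stands still between calls to the robot, and variables do not carry over. Pictures are saved under pics/ and viewed, and the job is handed in when it is done.

```bash
ls; mkdir -p pics
python3 - <<'E'
from bench import arm
import cv2
s=arm.observe();print(s)
for n in("scene","top"):
    im=arm.get_image(n);cv2.imwrite(f"pics/{n}0.png",im[:,:,::-1]);print(n,arm.camera_info(n))
E
```

```text
pics
{'time_s': 0.0, 'qpos': array([-1.42537641e+00,  1.31122276e-01,  1.48925097e+00,  2.38332110e-05,
        1.52298758e+00, -8.53620812e-02]), 'dq': array([-0.00033767, -0.00033662, -0.00025124,  0.00161174, -0.00036715,
       -0.00078805]), 'tau': array([ 2.81510846e-03, -5.59850657e+01, -4.91747081e+01,  7.70469429e-02,
        3.55371006e-02, -1.29328332e-04]), 'position': array([ 0.13720908, -0.58348199,  0.18792626]), 'tcp_rot': array([ 0.43954222,  0.55469134, -0.43867282,  0.55379265]), 'wrist_force': array([-0.32128539,  0.40794448,  0.44583586]), 'moment': array([-0.00902902, -0.01456735,  0.05096063]), 'width': 0.9994740917421104}
scene {'vertical_fov': 52.10097233189887, 'cx': 319.396307848566, 'cy': 236.56231051353302, 'k1': -0.0030263114035664154, 'world_from_camera': array([[ 0.86639155,  0.31202299, -0.38988118,  0.8930213 ],
       [ 0.49936269, -0.53884119,  0.6784446 , -0.66716892],
       [ 0.00160627, -0.78249078, -0.6226601 ,  0.68214348],
       [ 0.        ,  0.        ,  0.        ,  1.        ]])}
top {'vertical_fov': 55.59163078285638, 'cx': 315.74196426468416, 'cy': 234.91378344868258, 'k1': -0.025610023409522308, 'world_from_camera': array([[ 2.29822853e-02, -9.90503762e-01,  1.35551142e-01,
         3.96413821e-01],
       [-9.99732702e-01, -2.31114230e-02,  6.21099381e-04,
        -2.43419417e-03],
       [ 2.51757851e-03, -1.35529183e-01, -9.90770156e-01,
         9.17291639e-01],
       [ 0.00000000e+00,  0.00000000e+00,  0.00000000e+00,
         1.00000000e+00]])}
```

View pics/scene0.png

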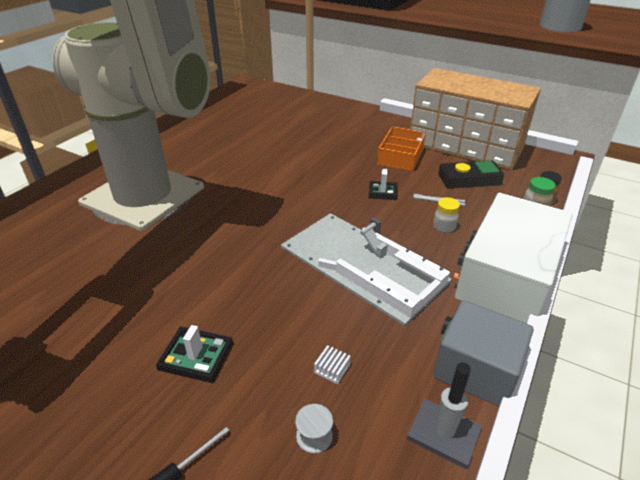

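View pics/top0.png

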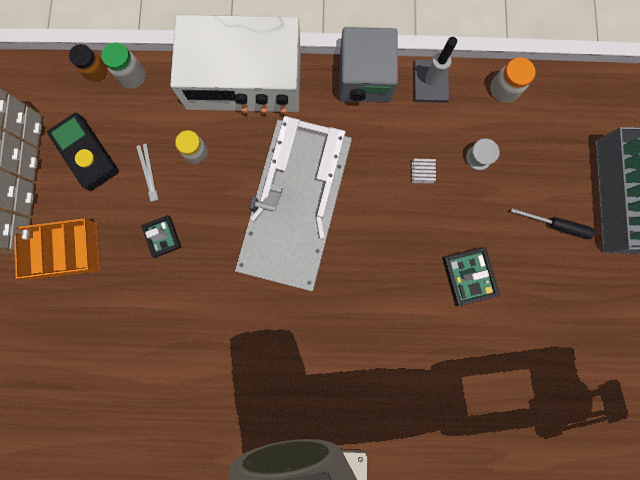

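The scene picture shows the large carrier at about (195,352), the lane in the middle and the small carrier at (383,188). In the top picture the large carrier is at (470,276), the small one at (161,236), and the lane's open end is at the bottom, around (275,280). I'll zoom in to get corners.

Run:
```python
import cv2,numpy as np
t=cv2.imread("pics/top0.png")
a=cv2.resize(t[236:316,430:510],(560,560),interpolation=cv2.INTER_CUBIC)
cv2.imwrite("pics/zc.png",a)
b=cv2.resize(t[105:300,225:365],(420*1,585),interpolation=cv2.INTER_CUBIC)
cv2.imwrite("pics/zl.png",b)
```

```text
(no output)
```

View pics/zc.png

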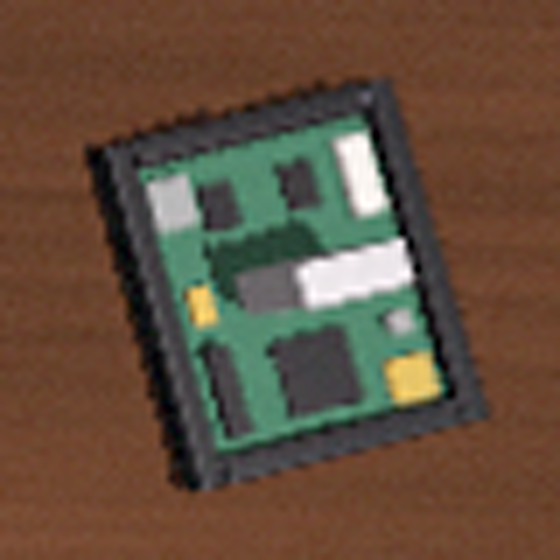

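View pics/zl.png

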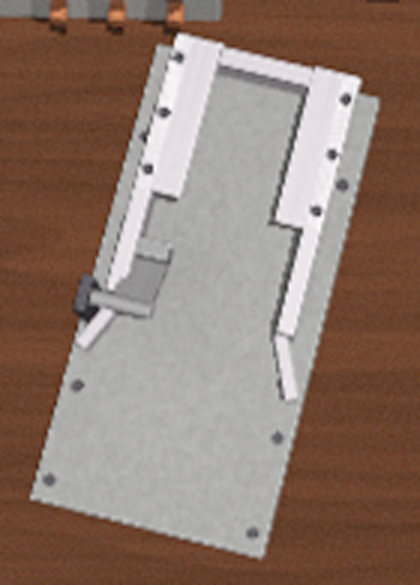

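```bash
cat > h.py <<'E'
import numpy as np,cv2
from bench import arm
from scipy.optimize import least_squares
def proj(name,P):
    c=arm.camera_info(name);T=np.linalg.inv(c["world_from_camera"]);P=np.atleast_2d(P)
    q=P@T[:3,:3].T+T[:3,3];s=q[:,:2]/q[:,2:];r2=(s**2).sum(1,keepdims=True)
    f=240/np.tan(np.radians(c["vertical_fov"]/2))
    return s*(1+c["k1"]*r2)*f+[c["cx"],c["cy"]]
def pose(p,L):
    L=np.array(L,float);c,s=np.cos(p[2]),np.sin(p[2])
    return np.c_[p[0]+c*L[:,0]-s*L[:,1],p[1]+s*L[:,0]+c*L[:,1],L[:,2]]
E
python3 - <<'E'
from h import *
def src(pts,k,o): return (np.array(pts)+.5)/k-.5+o
uc=src([(108,150),(390,80),(488,410),(205,485)],7,[430,236])
# carrier: image up ~ world +x, left ~ +y ; TL=(+x,+y)
Lc=[(.05,.043,.016),(.05,-.043,.016),(-.05,-.043,.016),(-.05,.043,.016)]
f=lambda p:(proj("top",pose(p,Lc))-uc).ravel()
r=least_squares(f,[.5,-.2,0.2]);print("carrier",r.x,f(r.x).round(2).tolist())
p=r.x
print(src([(0,0)],7,[430,236]), proj("top",pose(p,[(0,.015,.062),(0,-.015,.062)])))
ul=src([(30,497),(263,557),(379,97),(180,197),(273,222)],3,[225,105])
for zl in(.032,.036,.04):
    f=lambda p:(proj("top",pose(p,[(-.16,p[3],.008),(-.16,-p[3],.008),(.167,-p[3],.008),(.057,.032,zl),(.057,-.032,zl)]))-ul).ravel()
    r=least_squares(f,[.5,0,0,.08]);print("lane",zl,r.x,f(r.x).round(2).tolist())
E
```

```text
carrier [ 0.44565605 -0.31362746  0.26808345] [-0.61, -0.57, 0.19, -1.0, 0.78, 0.71, -0.36, 0.8]
[[429.57142857 235.57142857]] [[472.89951686 276.35763919]
 [488.06013467 272.45880848]]
lane 0.032 [ 0.5833849   0.04470161 -0.22567169  0.07995822] [-0.1, 0.19, -0.12, 0.09, 0.07, -0.09, 0.09, 0.23, 0.07, -0.44]
lane 0.036 [ 0.58294964  0.04462034 -0.22602483  0.07988116] [-0.06, 0.4, -0.15, 0.31, 0.09, 0.12, 0.0, -0.11, 0.12, -0.74]
lane 0.04 [ 0.5825099   0.04453848 -0.22638252  0.07980324] [-0.01, 0.61, -0.18, 0.53, 0.12, 0.33, -0.08, -0.46, 0.17, -1.03]
```

Run:
```python
from h import *
im=cv2.imread("pics/scene0.png")
im=cv2.resize(im,None,fx=3,fy=3,interpolation=cv2.INTER_CUBIC)
def poly(pts,col):
    q=((proj("scene",pts)+.5)*3-.5)
    cv2.polylines(im,[np.round(q*8).astype(int)],True,col,1,cv2.LINE_AA,3)
c=[.44565,-.3136,.268];l=[.5834,.0447,-.2257]
poly(pose(c,[(.05,.043,.016),(.05,-.043,.016),(-.05,-.043,.016),(-.05,.043,.016)]),(0,0,255))
poly(pose(c,[(.006,.015,.062),(.006,-.015,.062),(-.006,-.015,.062),(-.006,.015,.062)]),(255,0,255))
poly(pose(l,[(-.16,.08,.008),(-.16,-.08,.008),(.167,-.08,.008),(.167,.08,.008)]),(0,0,255))
poly(pose(l,[(-.015,.052,.008),(-.015,-.052,.008),(.155,-.052,.008),(.155,.052,.008)]),(255,0,0))
poly(pose(l,[(.057,.032,.032),(.057,-.032,.032),(.155,-.032,.032),(.155,.032,.032)]),(0,255,0))
cv2.imwrite("pics/ov1.png",im[950:1160,450:720].repeat(2,0).repeat(2,1))
cv2.imwrite("pics/ov2.png",im[620:980,820:1380])
```

```text
(no output)
```

View pics/ov1.png

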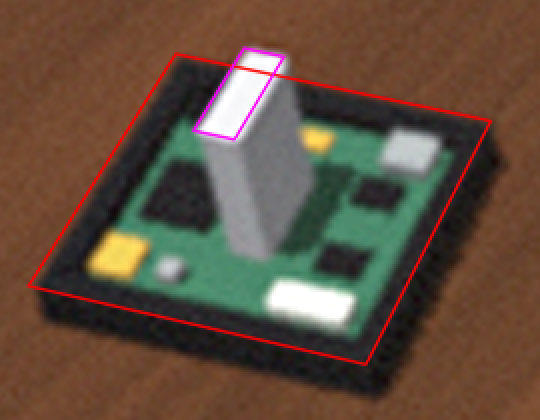

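View pics/ov2.png

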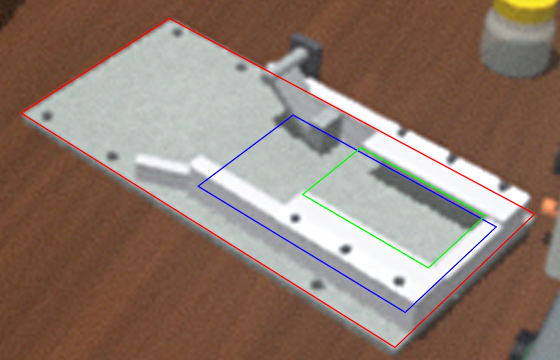

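Both fits agree with the scene camera to 1–2 mm: the plate top and the lane edges fall on the overlay. One concern is that the gripper body (188 mm long) may hit the box at the lane's far end, so I'll measure its front edge and height.

Run:
```python
import cv2
t=cv2.imread("pics/top0.png");s=cv2.imread("pics/scene0.png")
cv2.imwrite("pics/zs1.png",cv2.resize(t[5:125,165:310],None,fx=4,fy=4,interpolation=cv2.INTER_CUBIC))
cv2.imwrite("pics/zs2.png",cv2.resize(s[185:325,440:590],None,fx=4,fy=4,interpolation=cv2.INTER_CUBIC))
```

```text
(no output)
```

View pics/zs1.png

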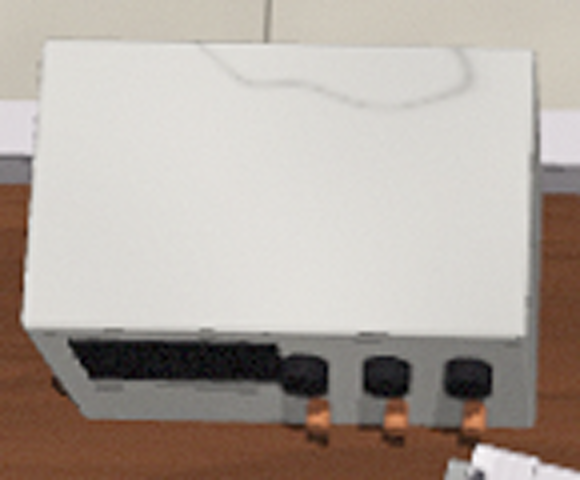

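View pics/zs2.png

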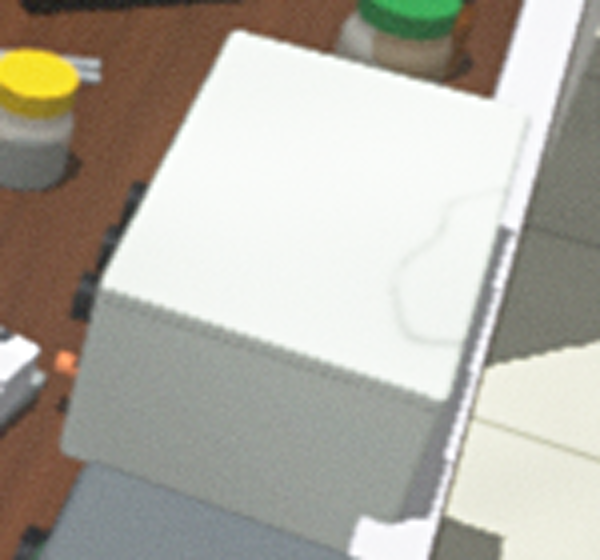

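Run:
```python
from h import *
for a,b in(((24,328),(237,30)),((527,335),(100,288))):
    ua=np.array(a)/4+[165,5];ub=np.array(b)/4+[440,185]
    f=lambda P:np.r_[(proj("top",P)-ua).ravel(),(proj("scene",P)-ub).ravel()]
    r=least_squares(f,[.8,0,.1]);print(r.x,r.fun.round(2))
# needed tool poses
s=arm.observe()
from scipy.spatial.transform import Rotation as R
M=R.from_quat(s["tcp_rot"]).as_matrix();print(M.round(3), s["position"])
l=[.5834,.0447,-.2257]
for x in(-.10,.06,.09,.105): print(x,pose(l,[(x,0,0)]).round(4))
print("box front in lane frame")
```

```text
[0.786049   0.27967037 0.10548257] [-0.57 -1.26 -1.45  0.62]
[0.78654609 0.04093813 0.10470178] [-0.29 -0.58 -0.59  0.2 ]
[[-0.     0.973  0.229]
 [ 0.002  0.229 -0.973]
 [-1.     0.    -0.002]] [ 0.1371805  -0.58351823  0.18798622]
-0.1 [[0.4859 0.0671 0.    ]]
0.06 [[0.6419 0.0313 0.    ]]
0.09 [[0.6711 0.0246 0.    ]]
0.105 [[0.6857 0.0212 0.    ]]
box front in lane frame
```

The box's front is at x≈0.786 and it is 0.105 m high. The body will be above 0.116 m, so it clears. Next I move over the carrier and turn the tool 92° so the jaws close along the carrier's x.

```bash
cat > to.py <<'E'
import sys
from h import *
from scipy.spatial.transform import Rotation as R
def to(x,y,z,yaw): # rows for target, tool straight down, jaw (tool z) at world yaw
    s=arm.observe();M=R.from_quat(s["tcp_rot"])
    Z=np.array([np.cos(yaw),np.sin(yaw),0]);X=np.array([0,0,-1.]);T=R.from_matrix(np.c_[X,np.cross(Z,X),Z])
    d=M.inv().apply(np.array([x,y,z])-s["position"])/.04
    w=np.degrees((M.inv()*T).as_rotvec())/6
    print("t",round(s["time_s"],2),"pos",s["position"].round(4),"lin",d.round(3),"turn",w.round(3),"F",s["wrist_force"].round(2),"w",round(s["width"],3),"q",s["qpos"].round(2))
if __name__=="__main__": to(*map(float,sys.argv[1:5]))
E
python3 to.py .4457 -.3136 .11 .268
python3 -m crank '{"hand":[1,1,1,1,1,1,1,1,1,1,1,1],"linear":[[1.95,9.05,-4.8],[1.95,9.05,-4.8],[1.95,9.05,-4.8],[1.95,9.05,-4.8],[1.95,9.05,-4.8],[1.95,9.05,-4.8],[1.95,9.05,-4.8],[1.95,9.05,-4.8],[1.95,9.05,-4.8],[1.95,9.05,-4.8],[1.95,9.05,-4.8],[1.95,9.05,-4.8]],"turn":[[-15.4,0,0],[-15.4,0,0],[-15.4,0,0],[-15.4,0,0],[-15.4,0,0],[-15.4,0,0],[-15.4,0,0],[-15.4,0,0],[-15.4,0,0],[-15.4,0,0],[-15.4,0,0],[-15.4,0,0]]}'
python3 to.py .4457 -.3136 .11 .268
```

```text
t 0.1 pos [ 0.1372 -0.5835  0.188 ] lin [ 1.959  9.052 -4.802] turn [-1.5356e+01 -1.1000e-02 -1.4000e-02] F [-0.11  0.54  0.35] w 1.001 q [-1.43  0.13  1.49  0.    1.52 -0.09]
time_s: 1.1
position: [0.4469, -0.3115, 0.1096]
tcp_rot: [-0.06, 0.705, 0.061, 0.704]
wrist_force: [0.3, -0.0, 0.7]
width: 1.001
t 1.1 pos [ 0.4469 -0.3115  0.1096] lin [-0.011 -0.047 -0.038] turn [-0.929 -0.011 -0.02 ] F [ 0.3  -0.    0.74] w 1.001 q [-0.7   0.04  1.74  0.    1.37 -0.87]
```

```bash
python3 -m crank '{"hand":[1,1,1,1,1,1],"linear":[[0,-0.05,-0.04],[0,-0.05,-0.04],[0.7,-0.05,-0.04],[1.4,-0.05,-0.04],[2.07,-0.05,-0.04],[2.07,-0.05,-0.04]],"turn":[[-0.93,0,0],[-0.93,0,0],[-0.93,0,0],[-0.93,0,0],[-0.93,0,0],[-0.93,0,0]]}'
python3 to.py .4457 -.3136 .026 .268
python3 - <<'E'
from h import *
for n in("scene","top"):
    cv2.imwrite(f"pics/{n}1.png",arm.get_image(n)[:,:,::-1])
s=cv2.imread("pics/scene1.png");cv2.imwrite("pics/s1z.png",cv2.resize(s[230:430,80:320],None,fx=3,fy=3,interpolation=cv2.INTER_CUBIC))
E
```

```text
time_s: 1.6
position: [0.4406, -0.3135, 0.022]
tcp_rot: [-0.087, 0.704, 0.092, 0.699]
wrist_force: [-0.5, 0.3, -1.2]
width: 1.003
t 1.6 pos [ 0.4406 -0.3135  0.022 ] lin [-0.1   -0.034  0.123] turn [-0.139 -0.052 -0.077] F [-0.51  0.3  -1.17] w 1.003 q [-0.71  0.13  1.81  0.    1.22 -0.97]
```

View pics/s1z.png

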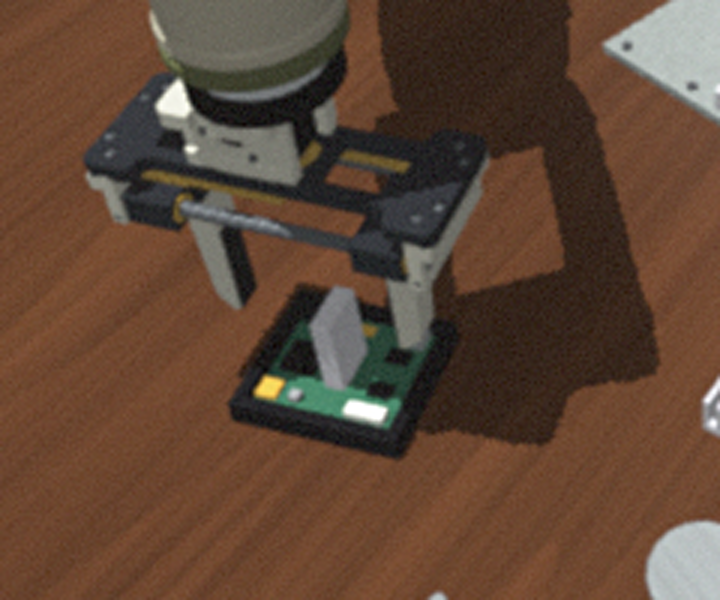

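The fingers straddle the plate correctly. The tool reads about 5 mm off along the jaw and slightly low, so I'll check whether it has settled.

```bash
python3 to.py .4457 -.3136 .027 .268
python3 -m crank '{"hand":[1],"linear":[[0,0,0]],"turn":[[0,0,0]]}'
python3 to.py .4457 -.3136 .027 .268
```

```text
t 1.7 pos [ 0.4434 -0.3159  0.0274] lin [0.01  0.041 0.069] turn [-0.126 -0.016 -0.024] F [ 0.57 -0.27  0.48] w 0.998 q [-0.71  0.12  1.8   0.    1.22 -0.97]
time_s: 1.78
position: [0.4452, -0.3174, 0.0298]
tcp_rot: [-0.091, 0.701, 0.09, 0.702]
wrist_force: [-0.1, -1.3, 0.9]
width: 0.994
t 1.78 pos [ 0.4452 -0.3174  0.0298] lin [0.07  0.089 0.035] turn [-0.117  0.01   0.014] F [-0.12 -1.3   0.92] w 0.994 q [-0.71  0.12  1.8   0.    1.22 -0.97]
```

```bash
python3 -m crank '{"hand":[1,1],"linear":[[0.05,0.09,0.03],[0.05,0.09,0.03]],"turn":[[-0.12,0,0],[-0.12,0,0]]}'
python3 to.py .4457 -.3136 .027 .268
python3 -m crank '{"hand":[1],"linear":[[0,0,0]],"turn":[[0,0,0]]}'
python3 to.py .4457 -.3136 .027 .268
```

```text
time_s: 1.95
position: [0.4458, -0.3132, 0.0278]
tcp_rot: [-0.096, 0.7, 0.095, 0.701]
wrist_force: [-0.6, -0.3, 0.1]
width: 1.002
t 1.95 pos [ 0.4458 -0.3132  0.0278] lin [ 0.02  -0.009 -0.006] turn [0.024 0.016 0.019] F [-0.59 -0.3   0.1 ] w 1.002 q [-0.71  0.12  1.81  0.    1.21 -0.98]
time_s: 2.03
position: [0.4455, -0.3132, 0.0275]
tcp_rot: [-0.096, 0.7, 0.095, 0.701]
wrist_force: [0.7, 0.3, -0.6]
width: 0.999
t 2.03 pos [ 0.4455 -0.3132  0.0275] lin [ 0.011 -0.011  0.001] turn [0.02  0.011 0.016] F [ 0.72  0.25 -0.6 ] w 0.999 q [-0.71  0.12  1.81  0.    1.21 -0.98]
```

Settled within 1 mm. Closing on the plate.

```bash
python3 -m crank '{"hand":[-1,-1,-1,-1,-1,-1,-1,-1],"linear":[[0,0,0],[0,0,0],[0,0,0],[0,0,0],[0,0,0],[0,0,0],[0,0,0],[0,0,0]],"turn":[[0,0,0],[0,0,0],[0,0,0],[0,0,0],[0,0,0],[0,0,0],[0,0,0],[0,0,0]]}'
python3 to.py .4457 -.3136 .13 .268
```

```text
time_s: 2.7
position: [0.4447, -0.3128, 0.026]
tcp_rot: [-0.095, 0.701, 0.095, 0.701]
wrist_force: [0.3, -0.0, -0.1]
width: 0.476
t 2.7 pos [ 0.4447 -0.3128  0.026 ] lin [-2.599 -0.026  0.019] turn [ 0.018 -0.001 -0.002] F [ 0.25 -0.04 -0.11] w 0.476 q [-0.71  0.12  1.81  0.    1.21 -0.98]
```

```bash
python3 -m crank '{"hand":[-1,-1,-1,-1,-1,-1,-1,-1],"linear":[[0,0,0],[0,0,0],[0,0,0],[0,0,0],[0,0,0],[0,0,0],[0,0,0],[0,0,0]],"turn":[[0,0,0],[0,0,0],[0,0,0],[0,0,0],[0,0,0],[0,0,0],[0,0,0],[0,0,0]]}'
python3 to.py .4457 -.3136 .13 .268
```

```text
time_s: 3.37
position: [0.4449, -0.3128, 0.0262]
tcp_rot: [-0.095, 0.701, 0.095, 0.701]
wrist_force: [2.5, 0.3, 0.1]
width: 0.128
t 3.37 pos [ 0.4449 -0.3128  0.0262] lin [-2.596 -0.025  0.015] turn [0.019 0.002 0.001] F [2.48 0.28 0.1 ] w 0.128 q [-0.71  0.12  1.81  0.    1.21 -0.98]
```

Gripped: 0.128 × 93 = 11.9 mm. Lifting.

```bash
python3 -m crank '{"hand":[-1,-1,-1,-1,-1],"linear":[[-0.3,0,0],[-0.9,0,0],[-1.5,0,0],[-2,0,0],[-2,0,0]],"turn":[[0,0,0],[0,0,0],[0,0,0],[0,0,0],[0,0,0]]}'
python3 to.py .4859 .0671 .106 -.2257
```

```text
time_s: 3.78
position: [0.4471, -0.3149, 0.1119]
tcp_rot: [-0.097, 0.699, 0.093, 0.702]
wrist_force: [1.1, -0.4, -1.5]
width: 0.123
t 3.78 pos [ 0.4471 -0.3149  0.1119] lin [0.104 8.946 3.482] turn [4.733 0.054 0.05 ] F [ 1.14 -0.39 -1.54] w 0.123 q [-0.71  0.03  1.74 -0.    1.37 -0.98]
```

```bash
python3 -m crank '{"hand":[-1,-1,-1,-1,-1,-1,-1,-1,-1,-1,-1,-1],"linear":[[0,0.4,0.15],[0,1.1,0.43],[0,1.9,0.74],[0,2.8,1.09],[0,3.7,1.44],[0,4.6,1.79],[0,5.5,2.14],[0,6.4,2.49],[0,7.3,2.84],[0,8.1,3.15],[0,8.7,3.39],[0,8.95,3.48]],"turn":[[0.2,0,0],[0.6,0,0],[1,0,0],[1.5,0,0],[2,0,0],[2.4,0,0],[2.9,0,0],[3.4,0,0],[3.9,0,0],[4.3,0,0],[4.6,0,0],[4.73,0,0]]}'
python3 -m crank '{"hand":[-1,-1,-1],"linear":[[0,0,0],[0,0,0],[0,0,0]],"turn":[[0,0,0],[0,0,0],[0,0,0]]}'
python3 to.py .4859 .0671 .106 -.2257
python3 - <<'E'
from h import *
for n in("scene","top"):
    cv2.imwrite(f"pics/{n}2.png",arm.get_image(n)[:,:,::-1])
s=cv2.imread("pics/scene2.png");cv2.imwrite("pics/s2z.png",cv2.resize(s[130:330,240:480],None,fx=3,fy=3,interpolation=cv2.INTER_CUBIC))
E
python3 to.py .4859 .0671 .106 -.2257
```

```text
time_s: 4.78
position: [0.4827, 0.0728, 0.1053]
tcp_rot: [0.08, 0.703, -0.079, 0.702]
wrist_force: [0.4, -0.7, -1.9]
width: 0.121
time_s: 5.03
position: [0.4829, 0.0687, 0.1056]
tcp_rot: [0.079, 0.703, -0.08, 0.702]
wrist_force: [-0.3, -0.7, -2.6]
width: 0.125
t 5.03 pos [0.4829 0.0687 0.1056] lin [-0.011 -0.022  0.081] turn [ 0.007 -0.009  0.007] F [-0.32 -0.68 -2.55] w 0.125 q [ 0.04 -0.12  1.89 -0.    1.37  0.26]
t 5.13 pos [0.4832 0.0683 0.1058] lin [-0.004 -0.014  0.073] turn [-0.006 -0.004  0.004] F [ 0.55  0.49 -1.14] w 0.127 q [ 0.04 -0.12  1.89 -0.    1.37  0.26]
```

View pics/s2z.png

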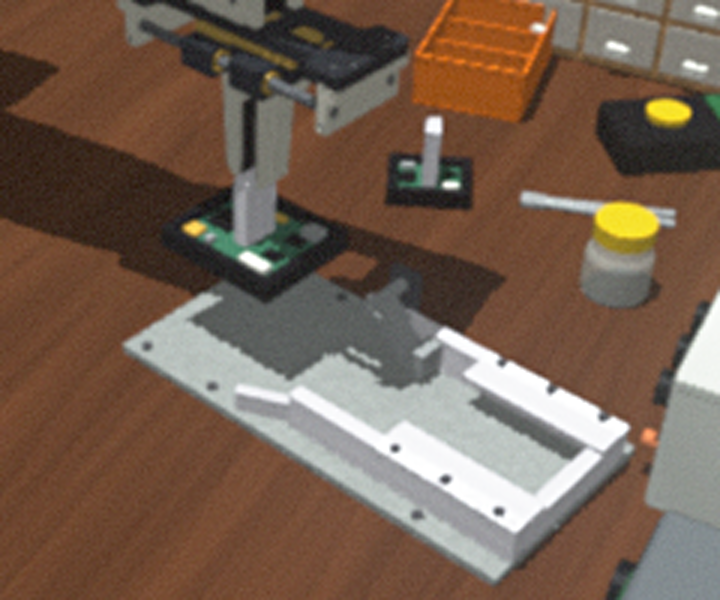

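The carrier hangs level beside the lane's open end. Next I lower it to just above the deck (TCP z = 0.0342 at contact).

```bash
python3 -m crank '{"hand":[-1,-1,-1,-1,-1,-1],"linear":[[0.3,0,0.07],[0.8,0,0.07],[1.3,0,0.07],[1.6,0,0.07],[1.7,0,0.07],[1.7,0,0.07]],"turn":[[0,0,0],[0,0,0],[0,0,0],[0,0,0],[0,0,0],[0,0,0]]}'
python3 -m crank '{"hand":[-1,-1],"linear":[[0,0,0],[0,0,0]],"turn":[[0,0,0],[0,0,0]]}'
python3 to.py .4859 .0671 .0342 -.2257
python3 - <<'E'
from h import *
s=arm.observe()
im=cv2.cvtColor(arm.get_image("scene"),cv2.COLOR_RGB2BGR);cv2.imwrite("pics/scene3.png",im)
im=cv2.resize(im,None,fx=4,fy=4,interpolation=cv2.INTER_CUBIC)
def poly(pts,col):
    q=((proj("scene",pts)+.5)*4-.5)
    cv2.polylines(im,[np.round(q*8).astype(int)],True,col,1,cv2.LINE_AA,3)
l=[.5834,.0447,-.2257];zb=s["position"][2]-.0262
c=[.4859,.0671,-.2257]
for z,col in((zb+.016,(0,0,255)),(zb,(255,0,255))):
  poly(pose(c,[(.05,.043,z),(.05,-.043,z),(-.05,-.043,z),(-.05,.043,z)]),col)
cv2.imwrite("pics/s3z.png",im[780:1280,1080:1800])
E
```

```text
time_s: 5.63
position: [0.4848, 0.0682, 0.0364]
tcp_rot: [0.08, 0.704, -0.08, 0.702]
wrist_force: [-0.8, 0.7, -2.4]
width: 0.121
time_s: 5.8
position: [0.4872, 0.0686, 0.0393]
tcp_rot: [0.08, 0.702, -0.079, 0.703]
wrist_force: [-0.1, -0.2, -2.7]
width: 0.121
t 5.8 pos [0.4872 0.0686 0.0393] lin [ 0.128 -0.045 -0.024] turn [ 0.002  0.018 -0.005] F [-0.11 -0.17 -2.66] w 0.121 q [ 0.04 -0.04  1.94 -0.    1.23  0.26]
```

View pics/s3z.png

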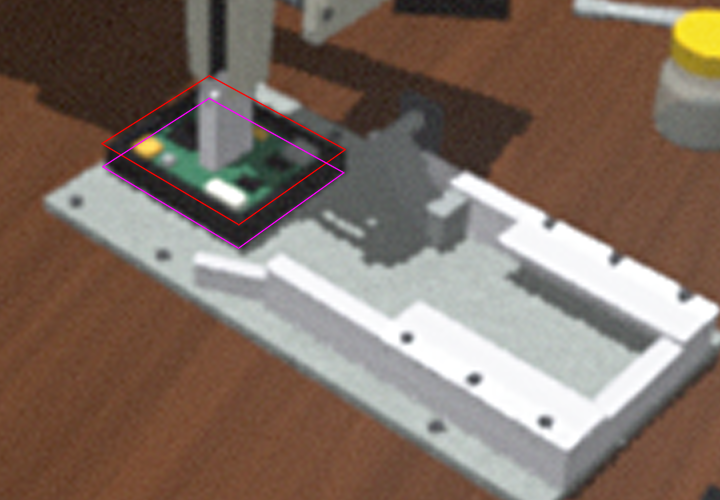

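The carrier outline matches the expected pose at lane x −100. Lowering it the last 4–5 mm onto the deck.

```bash
python3 -m crank '{"hand":[-1,-1,-1,-1],"linear":[[0.06,-0.04,-0.02],[0.12,-0.04,-0.02],[0.12,-0.04,-0.02],[0.12,-0.04,-0.02]],"turn":[[0,0,0],[0,0,0],[0,0,0],[0,0,0]]}'
python3 to.py .6759 .0235 .0342 -.2257
```

```text
time_s: 6.18
position: [0.4857, 0.0673, 0.0339]
tcp_rot: [0.08, 0.702, -0.079, 0.703]
wrist_force: [0.8, -0.7, 1.5]
width: 0.126
t 6.18 pos [0.4857 0.0673 0.0339] lin [ 1.000e-03 -4.000e-03  4.878e+00] turn [ 0.003  0.015 -0.002] F [ 0.78 -0.72  1.48] w 0.126 q [ 0.03 -0.03  1.95 -0.    1.22  0.26]
```

Contact: the wrist force changed from −2.7 to +1.5 N. Sliding the first half.

```bash
python3 -m crank '{"hand":[-1,-1,-1,-1,-1,-1,-1,-1,-1,-1,-1,-1],"linear":[[0,0,0.15],[0,0,0.4],[0,0,0.65],[0,0,0.9],[0,0,1.15],[0,0,1.4],[0,0,1.65],[0,0,1.9],[0,0,2.15],[0,0,2.4],[0,0,2.6],[0,0,2.6]],"turn":[[0,0,0],[0,0,0],[0,0,0],[0,0,0],[0,0,0],[0,0,0],[0,0,0],[0,0,0],[0,0,0],[0,0,0],[0,0,0],[0,0,0]]}'
python3 to.py .6759 .0235 .0342 -.2257
python3 - <<'E'
from h import *
im=cv2.cvtColor(arm.get_image("scene"),cv2.COLOR_RGB2BGR)
cv2.imwrite("pics/s4z.png",cv2.resize(im[190:330,270:460],None,fx=4,fy=4,interpolation=cv2.INTER_CUBIC))
E
```

```text
time_s: 7.18
position: [0.5879, 0.0439, 0.034]
tcp_rot: [0.08, 0.702, -0.08, 0.703]
wrist_force: [4.0, -0.7, 2.1]
width: 0.125
t 7.18 pos [0.5879 0.0439 0.034 ] lin [-0.003 -0.005  2.257] turn [ 0.001  0.014 -0.003] F [ 4.01 -0.72  2.08] w 0.125 q [-0.01  0.23  1.67  0.    1.24  0.21]
```

View pics/s4z.png

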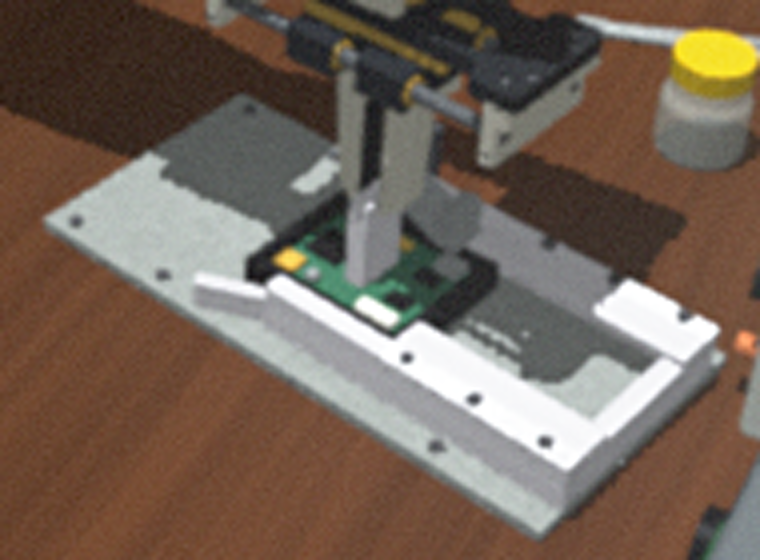

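The catch is lifted and riding on the tray, and the carrier is between the rails. Sliding the rest of the way.

```bash
python3 -m crank '{"hand":[-1,-1,-1,-1,-1,-1,-1,-1,-1,-1,-1,-1],"linear":[[0,0,0.15],[0,0,0.35],[0,0,0.57],[0,0,0.8],[0,0,1.02],[0,0,1.24],[0,0,1.46],[0,0,1.68],[0,0,1.9],[0,0,2.1],[0,0,2.27],[0,0,2.27]],"turn":[[0,0,0],[0,0,0],[0,0,0],[0,0,0],[0,0,0],[0,0,0],[0,0,0],[0,0,0],[0,0,0],[0,0,0],[0,0,0],[0,0,0]]}'
python3 to.py .6759 .0235 .0342 -.2257
python3 - <<'E'
from h import *
for n in("scene","top"):
    cv2.imwrite(f"pics/{n}5.png",arm.get_image(n)[:,:,::-1])
im=cv2.imread("pics/scene5.png")
cv2.imwrite("pics/s5z.png",cv2.resize(im[190:330,290:480],None,fx=4,fy=4,interpolation=cv2.INTER_CUBIC))
E
python3 to.py .6759 .0235 .0342 -.2257
```

```text
time_s: 8.23
position: [0.6756, 0.0238, 0.034]
tcp_rot: [0.08, 0.702, -0.079, 0.703]
wrist_force: [1.7, 0.0, 4.4]
width: 0.123
t 8.23 pos [0.6756 0.0238 0.034 ] lin [-0.006 -0.007  0.009] turn [ 0.003  0.008 -0.003] F [1.7  0.02 4.35] w 0.123 q [-0.04  0.44  1.4   0.    1.29  0.18]
t 8.33 pos [0.6757 0.0238 0.034 ] lin [-0.006 -0.007  0.008] turn [ 0.003  0.019 -0.003] F [ 2.49 -0.48  3.37] w 0.123 q [-0.04  0.44  1.41 -0.    1.29  0.18]
```

View pics/s5z.png

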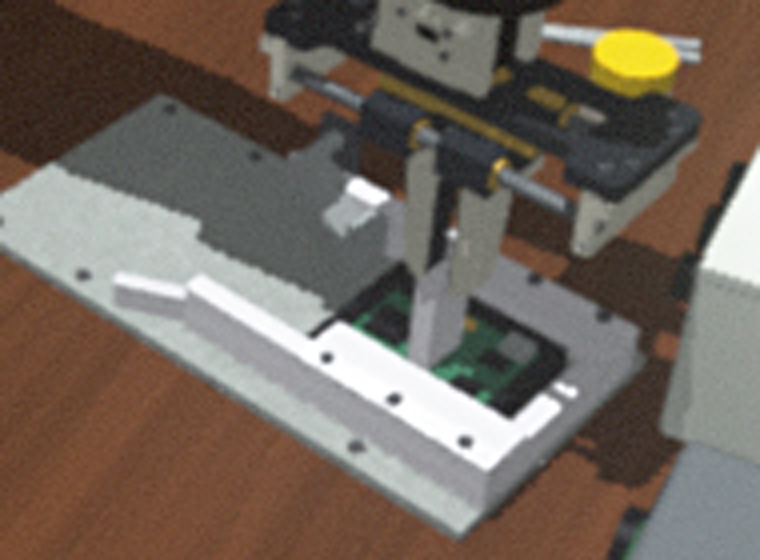

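The catch's nose has dropped behind the tray's rear edge (zoom (365,205)). I'll open part way so the fingers stay clear of the end stop, then lift away.

```bash
python3 -m crank '{"hand":[-0.3,-0.3,-0.3,-0.3,-0.3,-0.3,-0.3,-0.3,-0.3,-0.3],"linear":[[0,0,0],[0,0,0],[0,0,0],[0,0,0],[0,0,0],[0,0,0],[0,0,0],[0,0,0],[0,0,0],[0,0,0]],"turn":[[0,0,0],[0,0,0],[0,0,0],[0,0,0],[0,0,0],[0,0,0],[0,0,0],[0,0,0],[0,0,0],[0,0,0]]}'
python3 to.py .6759 .0235 .0342 -.2257
```

```text
time_s: 9.17
position: [0.6749, 0.0238, 0.0334]
tcp_rot: [0.08, 0.703, -0.08, 0.703]
wrist_force: [-0.5, 0.1, -0.7]
width: 0.351
t 9.17 pos [0.6749 0.0238 0.0334] lin [-0.021 -0.002  0.026] turn [ 0.003  0.    -0.   ] F [-0.53  0.09 -0.67] w 0.351 q [-0.04  0.44  1.41  0.    1.29  0.18]
```

```bash
python3 -m crank '{"hand":[-0.3,-0.3,-0.3,-0.3,-0.3,-0.3,-0.3,-0.3],"linear":[[-0.3,0,0],[-0.7,0,0],[-1.2,0,0],[-1.8,0,0],[-2.5,0,0],[-3.2,0,0],[-3.6,0,0],[-3.6,0,0]],"turn":[[0,0,0],[0,0,0],[0,0,0],[0,0,0],[0,0,0],[0,0,0],[0,0,0],[0,0,0]]}'
python3 -m crank '{"hand":[-0.3,-0.3,-0.3,-0.3,-0.3,-0.3],"linear":[[0,0,-0.5],[0,0,-1.5],[0,0,-2.5],[0,0,-3.5],[0,0,-4],[0,0,-4]],"turn":[[0,0,0],[0,0,0],[0,0,0],[0,0,0],[0,0,0],[0,0,0]]}'
python3 - <<'E'
from h import *
im=cv2.cvtColor(arm.get_image("scene"),cv2.COLOR_RGB2BGR);cv2.imwrite("pics/scene6.png",im)
t=cv2.cvtColor(arm.get_image("top"),cv2.COLOR_RGB2BGR);cv2.imwrite("pics/top6.png",t)
im=cv2.resize(im,None,fx=4,fy=4,interpolation=cv2.INTER_CUBIC)
l=[.5834,.0447,-.2257]
c=np.r_[pose(l,[(.095,0,0)])[0,:2],-.2257]
def poly(pts,col):
    q=((proj("scene",pts)+.5)*4-.5)
    cv2.polylines(im,[np.round(q*8).astype(int)],True,col,1,cv2.LINE_AA,3)
poly(pose(c,[(.05,.043,.024),(.05,-.043,.024),(-.05,-.043,.024),(-.05,.043,.024)]),(0,0,255))
poly(pose(c,[(.006,.015,.07),(.006,-.015,.07),(-.006,-.015,.07),(-.006,.015,.07)]),(255,0,255))
cv2.imwrite("pics/s6z.png",im[760:1320,1160:1920])
E
```

```text
time_s: 9.83
position: [0.6779, 0.0237, 0.1846]
tcp_rot: [0.08, 0.699, -0.079, 0.706]
wrist_force: [0.7, 0.8, 0.9]
width: 0.352
time_s: 10.33
position: [0.5151, 0.0606, 0.1766]
tcp_rot: [0.079, 0.704, -0.079, 0.702]
wrist_force: [-0.2, -0.2, -0.5]
width: 0.351
```

View pics/s6z.png

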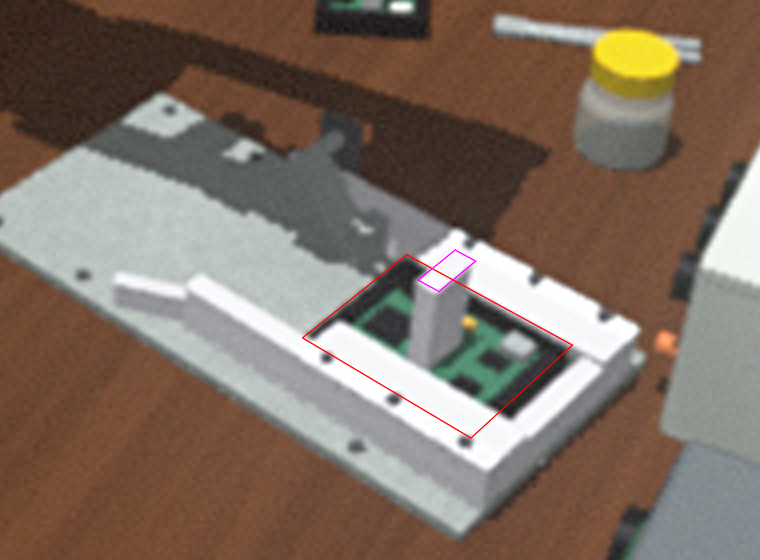

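View pics/top6.png

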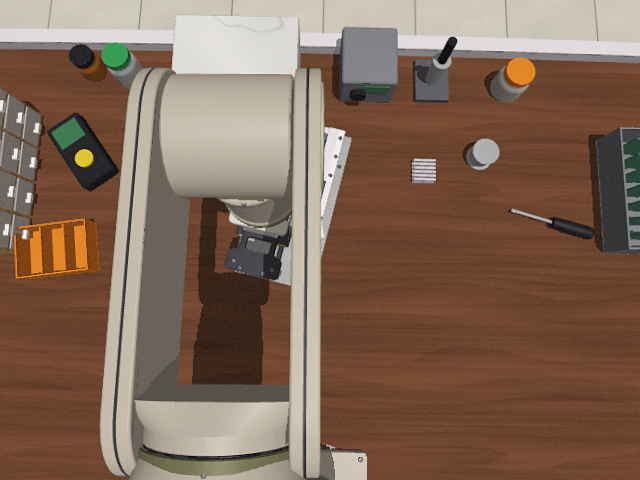

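The carrier matches the pose at lane x ≈ 95 mm. The catch is in the arm's shadow, so I'll swing the arm aside to check it.

```bash
python3 -m crank '{"hand":[-0.3,-0.3,-0.3,-0.3,-0.3,-0.3,-0.3,-0.3,-0.3],"linear":[[0,-0.5,0],[0,-1.4,0],[0,-2.3,0],[0,-3.2,0],[0,-4.1,0],[0,-5,0],[0,-6,0],[0,-6.5,0],[0,-6.5,0]],"turn":[[0,0,0],[0,0,0],[0,0,0],[0,0,0],[0,0,0],[0,0,0],[0,0,0],[0,0,0],[0,0,0]]}'
python3 - <<'E'
from h import *
im=cv2.cvtColor(arm.get_image("scene"),cv2.COLOR_RGB2BGR);cv2.imwrite("pics/scene7.png",im)
t=cv2.cvtColor(arm.get_image("top"),cv2.COLOR_RGB2BGR)
im0=cv2.imread("pics/scene0.png");t0=cv2.imread("pics/top0.png")
f=lambda a,k:cv2.resize(a,None,fx=k,fy=k,interpolation=cv2.INTER_CUBIC)
a=np.hstack([f(im0[205:315,340:455],3),f(im[205:315,340:455],3)])
b=np.hstack([f(t0[110:220,240:355],3),f(t[110:220,240:355],3)])
cv2.imwrite("pics/cmp.png",cv2.resize(np.vstack([a,b]),None,fx=.9,fy=.9))
print(np.abs(t[210:262,138:186].astype(int)-t0[210:262,138:186]).mean())
E
```

```text
time_s: 11.18
position: [0.4604, -0.1986, 0.1772]
tcp_rot: [0.081, 0.703, -0.082, 0.702]
wrist_force: [0.0, -0.8, -0.1]
width: 0.349
3.0706463675213675
```

View pics/cmp.png

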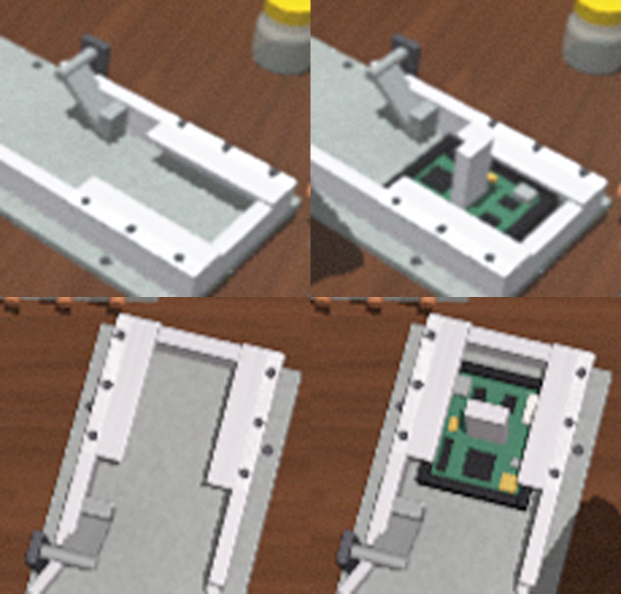

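View pics/scene7.png

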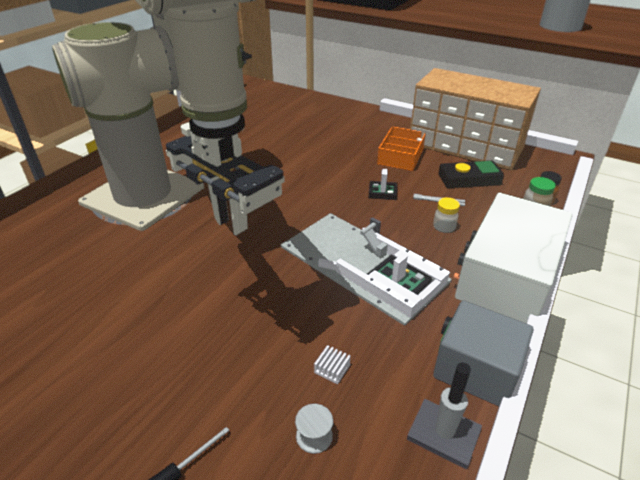

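The catch hangs exactly as in the first pictures, and the carrier lies flat between it and the stop. The small carrier is still at (383,188) and the robot is clear. Handing in.

```bash
python3 -c "
from bench import arm
print(arm.hand_in())"
```

```text
the job is handed in; nothing more can be done
None
```

The large carrier is in the lane behind the catch, released, and I handed the job in at about 11 s. I gripped it by its plate, laid it on the open end at lane x ≈ −100 mm and slid it in. A picture halfway showed its front edge had lifted the catch.

Last checks, all from the pictures, with no verdict reported:
- **Carrier:** it lies flat on the deck at lane x ≈ 95 mm (allowed 70–112), centred and aligned to within about 2 mm of the model outline.
- **Catch:** it hangs behind the carrier and looks the same in both cameras as it did before the start.
- **Small carrier:** it has not moved; its part of the top picture is unchanged.
- **Robot:** it stands clear with the wrist force near zero. The highest wrist reading between moves was about 5 N.

None of the checks failed or disagreed. I could not read the catch angle or the contact force on the catch directly.

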